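Vent the vacuum desiccator and crack its lid open

ROBOT

A 6-joint arm with a two-finger parallel gripper is mounted at the origin on a cart in front of the work surface, level with it; the furniture and walls round the work are solid. World frame = base frame: x ahead of the robot, y to its left, z up, the work surface at z = 0. Lengths are in m, angles in degrees, forces in N, time in s.
With the tool pointing down it reaches from about 0.35 to 0.85 m from the base axis. Payload 8.1 kg.
Tool frame: the origin (TCP) lies between the finger pads; the fingertips stand 14 mm ahead of it and the grasp point (between the pads) lies 5 mm behind it (manip.nose_length is the distance from the TCP to the fingertips, in m); z points along the fingers, y is the line along which they close (so a half turn about z gives the same grasp; the last joint's range is limited). The gripper opens to 93 mm and grips with 3 to 60 N. Pads are 15 mm wide; open, the fingers measure 128 mm over their backs; the gripper's body (75 mm by 188 mm) begins 65 mm behind the grasp point.
Start: joints at [60.023, 7.471, 85.268, -0, 87.261, -4.893], TCP at [0.254, 0.543, 0.233] pointing down, gripper open.
Joint ranges: [-169.43, 169.43], [-51.17, 129.36], [1.28, 143.12], [-76.62, 256.62], [0, 156.53], [-152.29, 152.29]. Speed limits (degrees/s): [136.94, 136.94, 159.86, 180, 180, 180].

INTERFACE

Orientations are given as a 3x3 rotation matrix whose columns are the frame's x, y, z axes.
In Python, from plant import manip gives the robot as it stands.
- The arm moves only by the tool drive_tool, never from a script. Its argument "motion" is a list of rows, each a list of 3 entries, a list of its own where there are three numbers: the turn, a rotation vector about the tool's x, y, z in degrees, then the shift along the tool's x, y, z in m, then the opening, from 0 (shut) to 1 (fully open). In form: [[[ax, ay, az], [dx, dy, dz], fingers], ...]. A call has 1 to 8 rows; each row shifts and turns the commanded pose from where the row before left it, along the tool's axes as they then stand; what a row does not reach is not made up. A row lasts 1/12 s, in which the tool goes at most 41.7 mm and 7.16 degrees, less where a joint would pass 70% of its speed; a pose out of reach is approached as far as the arm can. A call is refused whole if a number of a shift passes 0.0417 or a number of a turn 7.16, either way. A call with a gripper value outside its range is refused whole. The fingers move at their own pace and stop on an object; "newtons" is the grip in N (left out, the last holds). Time passes only in rows, so rows that do not move let the fingers close. It gives the time, the measured TCP pose, the force, the opening and the grip force at its end, in the units of the state.
- manip.get_state(): the state, without advancing time (a new reading comes with each control period).
- manip.grab_frame(name): name is "side" or "top" or "wrist"; returns a dict with "pixels" (400x640x3 uint8, blue, green, red), "camera_matrix" (3x3 intrinsics, pixels), "pose" (4x4, takes a point from camera to world coordinates); the wrist camera has in their place "tool_from_camera" (4x4, takes a point from camera to tool coordinates, whose origin is the TCP and whose axes are the flange's). Camera axes: x right, y down, z forward; pixel columns grow to the right and rows downward; lengths in m; the calibration is good to about 2 mm. A picture is of the moment at which its call begins: read the wrist's pose just before it. There is no depth.
- manip.sign_off(): hands the job in; it is judged then, once.
The state is a dict: "t": time; "joint_pos": joint angles; "dq": joint speeds; "joint_efforts": joint torques, N m; "tool_pos": TCP position; "eef_rot": TCP orientation; "force": force on the tool from outside, world axes, zero at the start; "torque": the same for the moment, N m; "gripper_width": opening from 0.0 (shut) to 1.0 (fully open); "grasp_force": force on a finger pad.
Only numpy, scipy, OpenCV 4.12 (cv2) and the standard library are available. Lean on these libraries where they do the work, as an engineer would, in place of code of your own. Each camera call takes 0.05 s, during which the arm holds its last target. There are 200 camera calls.

TASK

Open the clear vacuum desiccator the careful way: first let the air in by turning the green vent tap on its side a quarter turn anticlockwise, until the lever lies in line with the hose nozzle, with the lid still on its seat. Then take the lid by its black knob, pull it straight up until the sticky lip seal lets go without letting it fly up (never more than about 5 cm), and finish holding it level and still just above the pot's mouth, about 2 cm open all round and touching the pot nowhere, with the tap left open; the program ends while the robot holds the lid there. Do not disturb the jar, the brown bottle and the timer standing round the desiccator.

Things in the scene. Friction and masses are not known exactly. Their poses are not given: they have to be found in the camera images.
- desiccator: clear round vacuum desiccator pot with a grey foot, 144 mm across, flange 156 mm across, mouth 100 mm above the desk; fast to the desk. Origin: centre of its underside; z up; its -x side carries a round gauge (reaching 100 mm out, below 80 mm), its -y side the vent tap.
- lid: loose clear lid, 0.2 to 0.42 kg. Origin: centre of the underside of its flange (156 mm across, 6 mm thick, domed to 14 mm), which rests on the pot's mouth 100 mm above the desk; z up. A plug reaches 20 mm down into the mouth, where a red lip seal grips a bead on it: the upward pull must reach about 12 to 22 N within 7 mm of rise, then drops at once; it is wholly free from 15 mm on.
- knob (a point): centre of the lid's black round knob, 36 mm across and 34 mm high, 36 mm above the lid's origin (136 mm above the desk when seated); its underside is 5 mm above the dome, its top 153 mm above the desk
- vent_tap (a joint): vent tap, rad: 0 closed, lever along the pot's x, across the nozzle; pi/2 (stop) fully open, lever along the pot's y, in line with the nozzle. Turns anticlockwise seen from above; starts between 0 and 0.2; stays where it is left; needs about 0.05 N m.
- tap_lever (a point): centre of the green tap lever, on its turning axis, 125 mm from the pot's origin along the pot's -y, 122.5 mm above the desk. Lever 52 mm long (its x axis), 11 mm thick, 21 mm high, underside 112 mm above the desk. Under it a white tap body 19 mm across, its top at 101 mm, with a hose nozzle pointing outward along -y (top at 86 mm): keep fingertips above 102 mm.
- reagent_jar: open glass jar 54 mm wide, 56 mm high, left of the desiccator; origin centre of its underside
- bottle_brown: brown glass bottle with black cap, 44 mm wide, 120 mm high, left behind the desiccator; origin centre of its underside
- bench_timer: grey bench timer with a dial, 47 x 66 mm, 62 mm high, to the right in front of the desiccator; origin centre of its underside
Not all that is in view belongs to the job. Leave any turquoise look-alike of the lid alone.

How it is judged:
By the outcome, as a careful person would: the job done as asked, in the order asked, and still so for the second after the job is handed in, while the arm keeps its last pose, push and grip.
It also fails if it takes over 48 s, if anything falls off the work surface, if the arm or the gripper's body presses on something with over 40 N, if the wrist force passes 120 N, or if a joint passes its speed limit or range.

## Working session

There is one attempt and no reset: what is moved stays moved. The work goes in short steps, Python scripts to look and compute and a tool call to move; the robot and the scene stay as the last step left them, time stands still between calls to the robot, and variables do not carry over. Pictures are saved under pics/ and viewed, at most 10 in all, crops included, and the job is handed in when it is done.

Besides the shell and the picture viewer there is one more tool, called after ">>>" as a command line: name --argument value ..., lists and objects as JSON in quotes. drive_tool: Moves the arm, as the interface text tells. Its arguments: {"type":"object","properties":{"motion":{"type":"array"},"newtons":{"type":"number"}},"required":["motion"]}

```bash
mkdir -p pics; cat > h.py <<'E'
import numpy as np, cv2
from plant import manip
def ray(f,uv):
    K=f["camera_matrix"];T=np.array(f["pose"])
    d=T[:3,:3]@np.linalg.inv(K)@np.array([uv[0],uv[1],1.]);return T[:3,3],d
def onz(f,uv,z):
    o,d=ray(f,uv);return o+d*(z-o[2])/d[2]
E
python3 - <<'E'
from h import *
for n in("top","side"):
    f=manip.grab_frame(n);cv2.imwrite(f"pics/{n}0.png",f["pixels"]);np.savez(n+"0.npz",**f);print(n,np.round(f["pose"],3).tolist())
s=manip.get_state();print(s)
E
```

```text
top [[-0.012, -0.999, 0.052, 0.453], [-0.999, 0.013, 0.03, 0.007], [-0.03, -0.052, -0.998, 1.31], [0.0, 0.0, 0.0, 1.0]]
side [[0.972, -0.121, 0.201, 0.36], [-0.234, -0.513, 0.826, -0.765], [0.003, -0.85, -0.527, 0.597], [0.0, 0.0, 0.0, 1.0]]
{'t': 0.1, 'joint_pos': array([ 6.00248741e+01,  7.50962314e+00,  8.53208357e+01,  2.20245700e-03,
        8.72613305e+01, -4.89312533e+00]), 'dq': array([ 0.07484265, -0.0006235 , -0.15482758, -0.05133401, -0.09433161,
       -0.02168203]), 'joint_efforts': array([ 6.38261135e-04, -5.61340177e+01, -4.93097270e+01,  7.69765559e-02,
        2.90962838e-02, -5.55309066e-05]), 'tool_pos': array([0.2540814 , 0.54302845, 0.23172552]), 'eef_rot': array([[-9.05701152e-01,  4.23915945e-01, -8.33671326e-04],
       [ 4.23916729e-01,  9.05700135e-01, -1.36855965e-03],
       [ 1.74901975e-04, -1.59291327e-03, -9.99998716e-01]]), 'force': array([ 0.16192789, -0.89340234,  0.24431888]), 'torque': array([ 0.06568991, -0.00016427, -0.00040273]), 'grasp_force': 0.0, 'gripper_width': 0.9977817065346879}
```

View pics/top0.png

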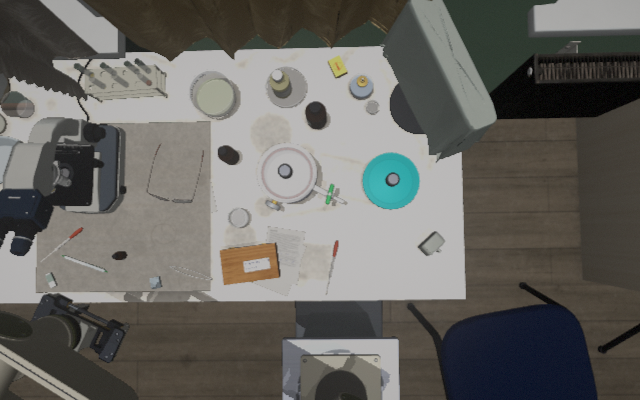

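View pics/side0.png

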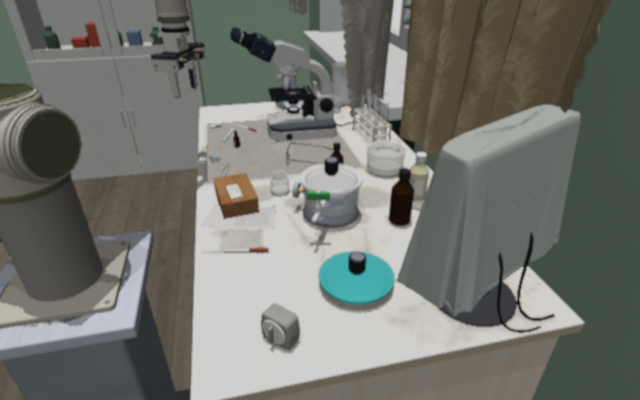

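The top view shows the desiccator at about (288,172) with its knob at (285,171). The green lever is at (330,194), the gauge at (273,205), and the turquoise decoy at (391,180). The side view shows the knob at (331,166) and the lever at (318,195).

```bash
python3 - <<'E'
from h import *
F={n:dict(np.load(n+"0.npz")) for n in("top","side")}
def cen(n,box,kind):
    x0,y0,x1,y1=box;im=F[n]["pixels"][y0:y1,x0:x1];h=cv2.cvtColor(im,cv2.COLOR_BGR2HSV)
    m=(cv2.inRange(h,(45,90,40),(80,255,255)) if kind=="g" else cv2.inRange(h,(0,0,0),(180,255,110)))
    k,l,s,c=cv2.connectedComponentsWithStats(m);i=1+np.argmax(s[1:,4])
    p=np.argwhere(l==i)[:,::-1].astype(np.float32)+[x0,y0]
    return p.mean(0),s[i],cv2.minAreaRect(p.astype(np.float32)),p
def tri(a,b):
    o1,d1=ray(F["top"],a);o2,d2=ray(F["side"],b)
    t=np.linalg.lstsq(np.c_[d1,-d2],o2-o1,rcond=None)[0];p,q=o1+d1*t[0],o2+d2*t[1];return (p+q)/2,np.linalg.norm(p-q)
kt=cen("top",(270,158,302,184),"k");ks=cen("side",(318,152,345,178),"k")
gt=cen("top",(320,178,340,210),"g");gs=cen("side",(298,182,335,208),"g")
for r in(kt,ks,gt,gs):print(r[0],r[1],r[2])
print("knob",tri(kt[0],ks[0]),onz(F["top"],kt[0],.145),onz(F["side"],ks[0],.136))
print("lever",tri(gt[0],gs[0]),onz(F["top"],gt[0],.13),onz(F["side"],gs[0],.1225))
p=np.array([onz(F["top"],u,.133)[:2] for u in gt[3]]);w,v=np.linalg.eigh(np.cov(p.T));print("lever dir",np.degrees(np.arctan2(v[1,1],v[0,1])))
c=np.array(F["top"]["pixels"])[130:225,240:360];cv2.imwrite("pics/crop.png",np.hstack([cv2.resize(c,None,fx=6,fy=6,interpolation=2)]))
E
```

```text
[285.81333333 171.84      ] [ 8  6 15 15 75] ((284.75, 170.75), (14.849241256713867, 12.727920532226562), 45.0)
[333.35740072 163.39711191] [  6   0  20  24 277] ((333.5000305175781, 163.0), (16.26345443725586, 23.33452033996582), 45.0)
[327.82758621 199.10344828] [ 6 17  5  9 29] ((327.94122314453125, 199.2353057861328), (3.395498752593994, 8.246211051940918), 14.03624439239502)
[317.17105263 195.19078947] [  9   9  22   9 152] ((317.5, 195.0), (8.0, 21.0), 90.0)
knob (array([0.59810001, 0.12756103, 0.14357545]), np.float64(0.007751926875377522)) [0.59411446 0.12820516 0.145     ] [0.60609723 0.1423552  0.136     ]
lever (array([0.53198884, 0.02389205, 0.1221006 ]), np.float64(0.011729210031430886)) [0.52572618 0.02485522 0.13      ] [0.53771895 0.022703   0.1225    ]
lever dir 162.60266510836541
```

View pics/crop.png

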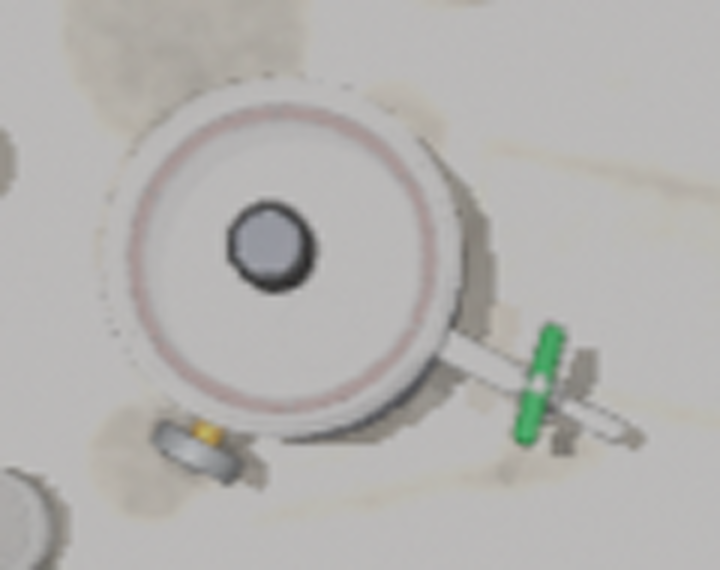

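The crop (6x, offset (240,130)) shows the knob top at (268,243). The lever runs from (553,330) to (526,440) with its centre at (540,384), and the nozzle points right and slightly down.

```bash
python3 - <<'E'
from h import *
f=dict(np.load("top0.npz"));g=dict(np.load("side0.npz"))
px=lambda x,y:(240+(x+.5)/6-.5,130+(y+.5)/6-.5)
k=onz(f,px(268,243),.153);l=onz(f,px(540,384),.133)
a=onz(f,px(553,330),.133);b=onz(f,px(526,440),.133)
print(k,l,np.linalg.norm((l-k)[:2]),a,b,np.linalg.norm(a-b))
d=(l-k)[:2];print("-y dir",np.degrees(np.arctan2(d[1],d[0])),"x dir",np.degrees(np.arctan2(d[1],d[0]))+90,"lever",np.degrees(np.arctan2(*(a-b)[[1,0]])))
im=cv2.cvtColor(g["pixels"],cv2.COLOR_BGR2HSV)[182:208,298:340];m=cv2.inRange(im,(40,60,30),(85,255,255))
p=np.argwhere(m)[:,::-1]+[298,182];print(p.mean(0),p.min(0),p.max(0),onz(g,p.mean(0),.1225),onz(g,(331,158.5),.153))
E
```

```text
[0.59756188 0.1312074  0.153     ] [0.5392958  0.02025003 0.133     ] 0.12532547294492558 [0.56177724 0.01454655 0.133     ] [0.51602506 0.0263702  0.133     ] 0.047255274136924624
-y dir -117.70492150786832 x dir -27.70492150786832 lever -14.489825876942916
[316.94915254 195.20338983] [306 191] [328 199] [0.53722648 0.02276204 0.1225    ] [0.5982934  0.13630031 0.153     ]
```

>>> drive_tool --motion '[[[0,0,0],[-0.03,-0.022,0],0.3],[[0,0,0],[-0.03,-0.022,0],0.3],[[0,0,0],[-0.03,-0.022,0],0.3],[[0,0,0],[-0.03,-0.022,0],0.3],[[0,0,0],[-0.03,-0.022,0],0.3],[[0,0,0],[-0.03,-0.022,0],0.3],[[0,0,0],[-0.03,-0.022,0],0.3],[[0,0,0],[-0.03,-0.022,0],0.3]]' --newtons 20

```text
t: 0.77
tool_pos: [0.3973, 0.2805, 0.2323]
eef_rot: [[-0.906, 0.424, -0.0], [0.424, 0.906, -0.0], [0.0, -0.0, -1.0]]
force: [0.8, 0.7, -0.1]
gripper_width: 0.474
grasp_force: 0.0
```

>>> drive_tool --motion '[[[0,0,0],[-0.03,-0.022,0],0.3],[[0,0,0],[-0.03,-0.022,0],0.3],[[0,0,0],[-0.03,-0.022,0],0.3],[[0,0,0],[-0.03,-0.022,0],0.3],[[0,0,0],[-0.03,-0.022,0],0.3],[[0,0,0],[-0.03,-0.022,0],0.3],[[0,0,0],[-0.03,-0.022,0],0.3],[[0,0,0],[-0.03,-0.022,0],0.3]]'

```text
t: 1.43
tool_pos: [0.5402, 0.0193, 0.2323]
eef_rot: [[-0.906, 0.424, -0.001], [0.424, 0.906, 0.0], [0.001, -0.0, -1.0]]
force: [1.2, 0.8, 0.4]
gripper_width: 0.3
grasp_force: 0.0
```

>>> drive_tool --motion '[[[0,0,7.1],[0,0,0],0.3],[[0,0,7.1],[0,0,0],0.3],[[0,0,7.1],[0,0,0],0.3],[[0,0,7.1],[0,0,0],0.3],[[0,0,7.1],[0,0,0],0.3],[[0,0,7.1],[0,0,0],0.3],[[0,0,7.1],[0,0,0],0.3],[[0,0,7.1],[0,0,0],0.3]]'

```text
t: 2.1
tool_pos: [0.5395, 0.0211, 0.2321]
eef_rot: [[-0.135, 0.991, -0.001], [0.991, 0.135, 0.0], [0.0, -0.001, -1.0]]
force: [0.2, -0.6, -0.4]
gripper_width: 0.301
grasp_force: 0.0
```

>>> drive_tool --motion '[[[0,0,7.1],[0,0,0],0.3],[[0,0,7.1],[0,0,0],0.3],[[0,0,7.1],[0,0,0],0.3],[[0,0,7.1],[0,0,0],0.3],[[0,0,7.1],[0,0,0],0.3],[[0,0,7.1],[0,0,0],0.3],[[0,0,7.1],[0,0,0],0.3],[[0,0,7.1],[0,0,0],0.3]]'

```text
t: 2.77
tool_pos: [0.5395, 0.0212, 0.2321]
eef_rot: [[0.755, 0.656, -0.001], [0.656, -0.755, 0.0], [-0.001, -0.001, -1.0]]
force: [0.1, -1.3, 0.0]
gripper_width: 0.301
grasp_force: 0.0
```

>>> drive_tool --motion '[[[0,0,7.1],[0,0,0],0.3],[[0,0,7.1],[0,0,0],0.3],[[0,0,7.1],[0,0,0],0.3],[[0,0,7.1],[0,0,0],0.3],[[0,0,7.1],[0,0,0],0.3],[[0,0,7.1],[0,0,0],0.3],[[0,0,7.1],[0,0,0],0.3],[[0,0,6.1],[0,0,0],0.3]]'

```text
t: 3.43
tool_pos: [0.5395, 0.0212, 0.2321]
eef_rot: [[0.967, -0.256, -0.001], [-0.256, -0.967, 0.0], [-0.001, 0.0, -1.0]]
force: [0.0, -0.6, 0.3]
gripper_width: 0.299
grasp_force: 0.0
```

```bash
python3 - <<'E'
from h import *
s=manip.get_state();print(s["t"],s["tool_pos"],s["joint_pos"],s["gripper_width"]);R=s["eef_rot"];print(R)
f=manip.grab_frame("wrist");cv2.imwrite("pics/w1.png",f["pixels"])
K=f["camera_matrix"];C=np.array(f["tool_from_camera"]);T=np.eye(4);T[:3,:3]=R;T[:3,3]=s["tool_pos"];f["pose"]=T@C
np.savez("w1.npz",**f)
h=cv2.cvtColor(f["pixels"],cv2.COLOR_BGR2HSV);m=cv2.inRange(h,(45,90,40),(80,255,255))
k,l,st,c=cv2.connectedComponentsWithStats(m)
for i in range(1,k):
  if st[i,4]>100:
    p=np.argwhere(l==i)[:,::-1].astype(np.float32);q=np.array([onz(f,u,.133)[:2] for u in p]);w,v=np.linalg.eigh(np.cov(q.T))
    print(st[i],q.mean(0),np.degrees(np.arctan2(v[1,1],v[0,1])),cv2.minAreaRect(p))
for P in([.5975,.131,.153],[.539,.0205,.133]):
  c=np.linalg.inv(f["pose"])@[*P,1];u=K@c[:3];print(u[:2]/u[2])
E
```

```text
3.4333 [0.53953129 0.02116023 0.23208026] [-3.19507656e+00 -1.76563186e+00  9.48709109e+01 -2.37750180e-04
  8.69522362e+01  1.01655566e+02] 0.2991641797705248
[[ 9.66596790e-01 -2.56299902e-01 -1.00250118e-03]
 [-2.56299980e-01 -9.66597288e-01  5.18119985e-05]
 [-9.82294336e-04  2.06859722e-04 -9.99999496e-01]]
[313 161  15  67 768] [0.54206    0.01983801] 163.51519745831217 ((319.6144714355469, 194.02366638183594), (13.451593399047852, 66.25870513916016), 2.2025980949401855)
[141.92716939 166.59667247]
[319.86782041 197.55174455]
```

View pics/w1.png

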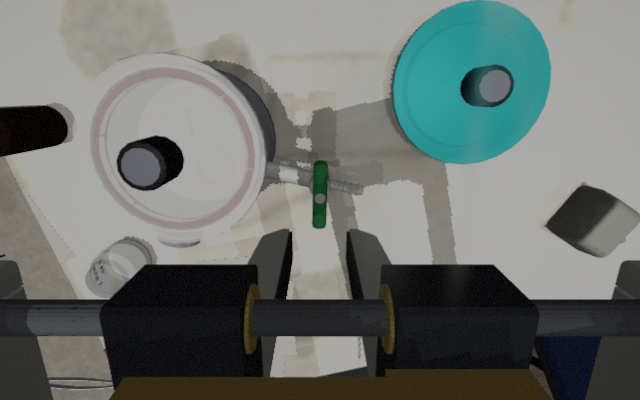

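The wrist view confirms the lever at (320,194) and the knob top at (142,166), both where I predicted. I'm descending and gripping the lever.

>>> drive_tool --motion '[[[0,0,0],[0.001,0,0.03],0.3],[[0,0,0],[0,0,0.03],0.3],[[0,0,-1.5],[0,0,0.025],0.3],[[0,0,0],[0,0,0.015],0.3],[[0,0,0],[0,0,0.01],0.3],[[0,0,0],[0,0,0],0.3]]'

```text
t: 3.98
tool_pos: [0.5389, 0.021, 0.1198]
eef_rot: [[0.975, -0.223, -0.005], [-0.223, -0.975, 0.0], [-0.005, 0.001, -1.0]]
force: [-0.3, 0.6, -0.0]
gripper_width: 0.3
grasp_force: 0.0
```

>>> drive_tool --motion '[[[0,0,0],[0,0,0],0],[[0,0,0],[0,0,0],0],[[0,0,0],[0,0,0],0],[[0,0,0],[0,0,0],0],[[0,0,0],[0,0,0],0]]' --newtons 15

```text
t: 4.4
tool_pos: [0.5421, 0.0201, 0.1244]
eef_rot: [[0.974, -0.225, 0.003], [-0.225, -0.974, -0.001], [0.003, 0.001, -1.0]]
force: [-0.6, -5.0, 4.7]
gripper_width: 0.118
grasp_force: 14.9
```

>>> drive_tool --motion '[[[0,0,-5],[0,0,0],0],[[0,0,-5],[0,0,0],0],[[0,0,-5],[0,0,0],0],[[0,0,-5],[0,0,0],0],[[0,0,-5],[0,0,0],0],[[0,0,-5],[0,0,0],0],[[0,0,-5],[0,0,0],0],[[0,0,-5],[0,0,0],0]]'

```text
t: 5.07
tool_pos: [0.5418, 0.022, 0.1244]
eef_rot: [[0.889, 0.458, 0.003], [0.458, -0.889, 0.002], [0.003, -0.001, -1.0]]
force: [-2.2, 4.3, 5.2]
gripper_width: 0.117
grasp_force: 14.9
```

>>> drive_tool --motion '[[[0,0,-5],[0,0,0],0],[[0,0,-5],[0,0,0],0],[[0,0,-5],[0,0,0],0],[[0,0,-5],[0,0,0],0],[[0,0,-5],[0,0,0],0],[[0,0,-5],[0,0,0],0],[[0,0,-3],[0,0,0],0],[[0,0,0],[0,0,0],0]]'

```text
t: 5.73
tool_pos: [0.5407, 0.0232, 0.1243]
eef_rot: [[0.496, 0.868, -0.0], [0.868, -0.496, 0.004], [0.003, -0.002, -1.0]]
force: [-7.5, 7.9, 10.9]
gripper_width: 0.12
grasp_force: 15.0
```

```bash
python3 - <<'E'
from h import *
s=manip.get_state();R=s["eef_rot"];print(s["torque"],s["force"],s["grasp_force"],np.degrees(np.arctan2(R[1,0],R[0,0])),s["tool_pos"])
E
```

```text
[ 1.48521059  1.53499672 -0.1212928 ] [-7.5448865   7.87667784 10.89238065] 14.975320547819138 60.279074575070396 [0.54066053 0.02321434 0.12431167]
```

>>> drive_tool --motion '[[[0,0,-2],[0,0,0],0],[[0,0,-2],[0,0,0],0],[[0,0,0],[0,0,0],0],[[0,0,0],[0,0,0],0]]'

```text
t: 6.07
tool_pos: [0.5405, 0.0233, 0.1243]
eef_rot: [[0.437, 0.899, -0.0], [0.899, -0.437, 0.004], [0.003, -0.002, -1.0]]
force: [-8.3, 8.6, 11.6]
gripper_width: 0.122
grasp_force: 15.2
```

```bash
python3 - <<'E'
from h import *
s=manip.get_state();R=s["eef_rot"];print(s["torque"],s["force"],s["grasp_force"],np.degrees(np.arctan2(R[1,0],R[0,0])),s["tool_pos"],s["joint_pos"])
E
```

```text
[ 1.57816046  1.59450772 -0.21231375] [-8.27196402  8.5929831  11.63830663] 15.152804665267467 64.07915101998705 [0.54053564 0.02330184 0.12428478] [ -3.10832791   2.8901472  101.69721796   0.22436141  75.4411572
  22.75588608]
```

>>> drive_tool --motion '[[[0,0,0],[0,0,0],0.3],[[0,0,0],[0,0,0],0.3],[[0,0,0],[0,0,0],0.3],[[0,0,0],[0,0,-0.025],0.3],[[0,0,0],[0,0,-0.035],0.3],[[0,0,0],[0,0,-0.035],0.3],[[0,0,0],[0,0,-0.015],0.3],[[0,0,0],[0,0,0],0.3]]'

```text
t: 6.73
tool_pos: [0.5435, 0.0206, 0.2383]
eef_rot: [[0.438, 0.899, 0.009], [0.899, -0.438, -0.0], [0.003, 0.008, -1.0]]
force: [1.1, 0.2, 0.3]
gripper_width: 0.299
grasp_force: 0.0
```

```bash
python3 - <<'E'
from h import *
s=manip.get_state();print(s["t"],s["tool_pos"],s["joint_pos"],s["gripper_width"],s["force"]);R=s["eef_rot"];print(R)
f=manip.grab_frame("wrist");cv2.imwrite("pics/w2.png",f["pixels"])
K=f["camera_matrix"];C=np.array(f["tool_from_camera"]);T=np.eye(4);T[:3,:3]=R;T[:3,3]=s["tool_pos"];f["pose"]=T@C
h=cv2.cvtColor(f["pixels"],cv2.COLOR_BGR2HSV);m=cv2.inRange(h,(45,90,40),(80,255,255))
k,l,st,c=cv2.connectedComponentsWithStats(m)
for i in range(1,k):
  if st[i,4]>100:
    p=np.argwhere(l==i)[:,::-1].astype(np.float32);q=np.array([onz(f,u,.133)[:2] for u in p]);w,v=np.linalg.eigh(np.cov(q.T))
    print(st[i],q.mean(0),np.degrees(np.arctan2(v[1,1],v[0,1])),cv2.minAreaRect(p))
for P in([.5975,.131,.153],[.539,.0205,.133]):
  c=np.linalg.inv(f["pose"])@[*P,1];u=K@c[:3];print(u[:2]/u[2])
E
```

```text
6.7333 [0.54353157 0.02058597 0.2382843 ] [-3.23213414e+00 -1.85158333e+00  9.43098870e+01 -2.62985155e-04
  8.70398218e+01  2.27634507e+01] 0.29911057981943573 [1.1395457  0.23475683 0.2555986 ]
[[ 4.38286890e-01  8.98792594e-01  8.74505999e-03]
 [ 8.98828762e-01 -4.38299678e-01 -4.98436016e-04]
 [ 3.38496637e-03  8.07876942e-03 -9.99961637e-01]]
[307 162  14  36 426] [0.54648084 0.03407575] 62.86180577465547 ((313.5, 179.5), (35.0, 13.0), 90.0)
[306 200  13  28 317] [0.532602   0.00838608] 63.72178082141123 ((312.0, 213.5), (27.0, 12.0), 90.0)
[317.59978695  16.12511261]
[312.37788549 197.74307145]
```

View pics/w2.png

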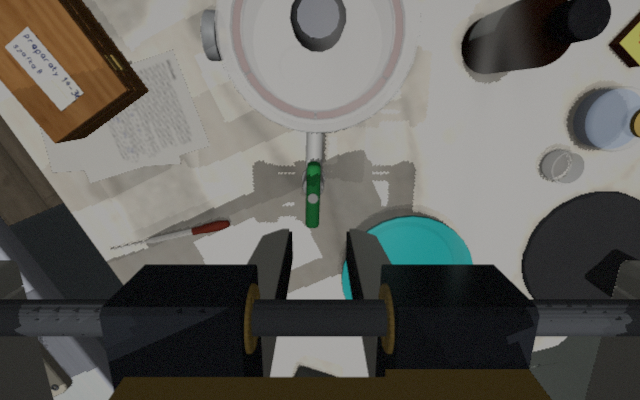

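The lever now lies in line with the nozzle (about 63°, against a radial direction of 62°), and the lid is still seated. Next I'm moving over the knob.

>>> drive_tool --motion '[[[0.46,-0.19,0],[0,0,0],0.7],[[0,0,0],[0.03,0,0],0.7],[[0,0,0],[0.035,0,0],0.7],[[0,0,0],[0.035,0,0],0.7],[[0,0,0],[0.023,0,0],0.7],[[0,0,0],[0,0,0],0.7],[[0,0,0],[0,0,0],0.7]]'

```text
t: 7.37
tool_pos: [0.5936, 0.1323, 0.2292]
eef_rot: [[0.436, 0.9, -0.014], [0.9, -0.436, -0.0], [-0.006, -0.012, -1.0]]
force: [-0.6, -0.3, -0.6]
gripper_width: 0.696
grasp_force: 0.0
```

>>> drive_tool --motion '[[[0,0,0],[0,0,0],0.7],[[0,0,0],[0,0,0],0.7],[[0,0,0],[0,0,0],0.7]]'

```text
t: 7.62
tool_pos: [0.5943, 0.1304, 0.2318]
eef_rot: [[0.439, 0.898, -0.01], [0.898, -0.439, 0.0], [-0.004, -0.009, -1.0]]
force: [-0.4, 0.3, 0.4]
gripper_width: 0.7
grasp_force: 0.0
```

>>> drive_tool --motion '[[[-0.5,0.23,0],[0.002,0.0026,0],0.7],[[0,0,0],[0,0,0.03],0.7],[[0,0,0],[0,0,0.03],0.7],[[0,0,0],[0,0,0.02],0.7],[[0,0,0],[0,0,0],0.7],[[0,0,0],[0,0,0],0.7],[[0,0,0],[0,0,0],0.7],[[0,0,0],[0,0,0],0.7]]'

```text
t: 8.28
tool_pos: [0.5995, 0.1322, 0.1549]
eef_rot: [[0.438, 0.899, 0.005], [0.899, -0.438, 0.001], [0.003, 0.004, -1.0]]
force: [-0.2, -0.1, -0.7]
gripper_width: 0.698
grasp_force: 0.0
```

>>> drive_tool --motion '[[[0,0,0],[0,0,0.01],0.7],[[0,0,0],[0,0,0.009],0.7],[[0,0,0],[0,0,0],0.7],[[0,0,0],[0,0,0],0.7],[[0,0,0],[0,0,0],0.7],[[0,0,0],[0,0,0],0.7],[[0,0,0],[0,0,0],0.7],[[0,0,0],[0,0,0],0.7]]'

```text
t: 8.95
tool_pos: [0.5983, 0.1322, 0.1336]
eef_rot: [[0.438, 0.899, 0.002], [0.899, -0.438, 0.0], [0.001, 0.001, -1.0]]
force: [-0.4, -0.5, -0.3]
gripper_width: 0.7
grasp_force: 0.0
```

>>> drive_tool --motion '[[[0,0,0],[0,0,0],0],[[0,0,0],[0,0,0],0],[[0,0,0],[0,0,0],0],[[0,0,0],[0,0,0],0],[[0,0,0],[0,0,0],0],[[0,0,0],[0,0,0],0],[[0,0,0],[0,0,0],0],[[0,0,0],[0,0,0],0]]' --newtons 50

```text
t: 9.62
tool_pos: [0.598, 0.1321, 0.1332]
eef_rot: [[0.438, 0.899, 0.001], [0.899, -0.438, 0.0], [0.001, 0.001, -1.0]]
force: [-0.6, 0.7, 0.0]
gripper_width: 0.381
grasp_force: 50.0
```

```bash
python3 - <<'E'
from h import *
s=manip.get_state();print(s["torque"],s["force"],s["grasp_force"],s["gripper_width"],s["tool_pos"],np.round(s["eef_rot"],4))
E
```

```text
[-0.08188168  0.03603136  0.03905494] [-0.5675474   0.67843256  0.03055432] 49.999993443489075 0.3810055279082052 [0.59801638 0.13212372 0.13319298] [[ 4.381e-01  8.989e-01  9.000e-04]
 [ 8.989e-01 -4.381e-01  3.000e-04]
 [ 7.000e-04  7.000e-04 -1.000e+00]]
```

>>> drive_tool --motion '[[[0,0,0],[0,0,-0.001],0],[[0,0,0],[0,0,-0.001],0],[[0,0,0],[0,0,-0.001],0],[[0,0,0],[0,0,-0.001],0],[[0,0,0],[0,0,0],0],[[0,0,0],[0,0,0],0]]'

```text
t: 10.12
tool_pos: [0.5973, 0.132, 0.1361]
eef_rot: [[0.438, 0.899, -0.001], [0.899, -0.438, -0.0], [-0.0, -0.001, -1.0]]
force: [2.3, 0.1, -12.9]
gripper_width: 0.381
grasp_force: 50.0
```

>>> drive_tool --motion '[[[0,0,0],[0,0,-0.001],0],[[0,0,0],[0,0,-0.001],0],[[0,0,0],[0,0,0],0],[[0,0,0],[0,0,0],0]]'

```text
t: 10.45
tool_pos: [0.597, 0.132, 0.1382]
eef_rot: [[0.438, 0.899, -0.002], [0.899, -0.438, 0.0], [-0.001, -0.001, -1.0]]
force: [-0.5, -0.2, -16.1]
gripper_width: 0.383
grasp_force: 50.0
```

>>> drive_tool --motion '[[[0,0,0],[0,0,-0.001],0],[[0,0,0],[0,0,-0.001],0],[[0,0,0],[0,0,0],0],[[0,0,0],[0,0,0],0]]'

```text
t: 10.78
tool_pos: [0.599, 0.1324, 0.1434]
eef_rot: [[0.438, 0.899, 0.004], [0.899, -0.438, 0.001], [0.002, 0.003, -1.0]]
force: [-3.6, 0.6, -2.6]
gripper_width: 0.38
grasp_force: 50.0
```

>>> drive_tool --motion '[[[0,0,0],[0,0,-0.002],0],[[0,0,0],[0,0,-0.002],0],[[0,0,0],[0,0,-0.002],0],[[0,0,0],[0,0,-0.002],0],[[0,0,0],[0,0,-0.002],0],[[0,0,0],[0,0,0],0],[[0,0,0],[0,0,0],0],[[0,0,0],[0,0,0],0]]'

```text
t: 11.45
tool_pos: [0.598, 0.1321, 0.1511]
eef_rot: [[0.438, 0.899, 0.001], [0.899, -0.438, 0.0], [0.001, 0.001, -1.0]]
force: [-0.4, 0.2, -3.7]
gripper_width: 0.375
grasp_force: 50.0
```

>>> drive_tool --motion '[[[0,0,0],[0,0,0],0],[[0,0,0],[0,0,0],0],[[0,0,0],[0,0,0],0],[[0,0,0],[0,0,0],0],[[0,0,0],[0,0,0],0],[[0,0,0],[0,0,0],0]]'

```text
t: 11.95
tool_pos: [0.598, 0.1321, 0.1512]
eef_rot: [[0.438, 0.899, 0.001], [0.899, -0.438, 0.0], [0.001, 0.001, -1.0]]
force: [0.9, 0.2, -3.9]
gripper_width: 0.381
grasp_force: 50.0
```

```bash
python3 - <<'E'
from h import *
s=manip.get_state();print(s["torque"],s["force"],s["grasp_force"],s["tool_pos"],np.round(s["eef_rot"],4))
f=manip.grab_frame("side");cv2.imwrite("pics/s2.png",cv2.resize(f["pixels"][130:250,260:420],None,fx=4,fy=4,interpolation=2))
E
```

```text
[-0.10916164  0.14669625 -0.04911568] [ 0.87248875  0.16596029 -3.8656616 ] 49.998979568481445 [0.59797847 0.13213026 0.15117208] [[ 4.381e-01  8.989e-01  9.000e-04]
 [ 8.989e-01 -4.381e-01  3.000e-04]
 [ 7.000e-04  7.000e-04 -1.000e+00]]
```

View pics/s2.png

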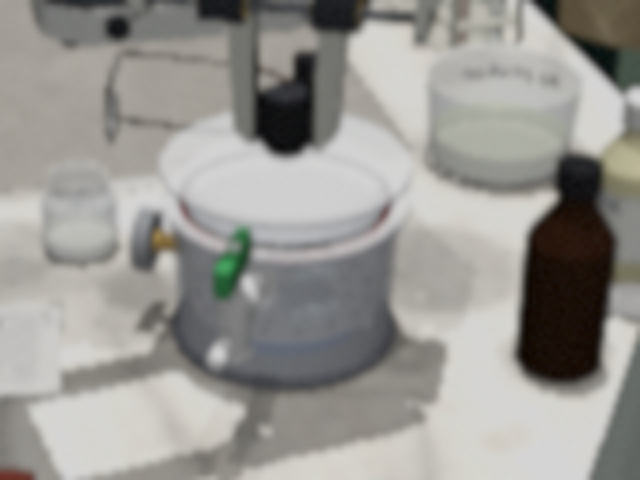

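The lid is level and lifted about 18 mm, the lever points along the nozzle, and nothing else has moved. I'll raise it a little more for clearance.

>>> drive_tool --motion '[[[0,0,0],[0,0,-0.0015],0],[[0,0,0],[0,0,-0.0015],0],[[0,0,0],[0,0,0],0],[[0,0,0],[0,0,0],0],[[0,0,0],[0,0,0],0],[[0,0,0],[0,0,0],0],[[0,0,0],[0,0,0],0],[[0,0,0],[0,0,0],0]]'

```text
t: 12.67
tool_pos: [0.5979, 0.1321, 0.1541]
eef_rot: [[0.438, 0.899, 0.001], [0.899, -0.438, 0.0], [0.001, 0.001, -1.0]]
force: [-0.0, -0.7, -4.1]
gripper_width: 0.379
grasp_force: 50.0
```

>>> drive_tool --motion '[[[0,0,0],[0,0,0],0],[[0,0,0],[0,0,0],0],[[0,0,0],[0,0,0],0],[[0,0,0],[0,0,0],0],[[0,0,0],[0,0,0],0],[[0,0,0],[0,0,0],0]]'

```text
t: 13.17
tool_pos: [0.598, 0.1322, 0.1542]
eef_rot: [[0.438, 0.899, 0.001], [0.899, -0.438, 0.0], [0.001, 0.001, -1.0]]
force: [-0.7, 0.1, -3.9]
gripper_width: 0.38
grasp_force: 50.0
```

```bash
python3 - <<'E'
from h import *
f=manip.grab_frame("side");g=np.load("side0.npz")["pixels"]
s=manip.get_state();print(s["t"],s["tool_pos"],s["force"],np.abs(s["dq"]).max(),s["grasp_force"])
print(manip.sign_off())
E
```

```text
13.2167 [0.5980219  0.13211187 0.15422346] [ 1.52359788 -0.12395599 -3.58651287] 0.07697207097437117 49.998841881752014
the job is handed in; nothing more can be done
None
```

I opened the vent tap first, then pulled the lid free. The arm now holds it level and still about 21 mm above the mouth, and the job was handed in at 13.2 s (no verdict was returned).

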